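# Screen coffee capsules out of the sugar lumps

### The arm

A 6-joint arm with a two-finger parallel gripper is mounted at the origin on a cart in front of the work surface, level with it; the furniture and walls round the work are solid. World frame = base frame: x ahead of the robot, y to its left, z up, the work surface at z = 0. Lengths are in m, angles in rad, forces in N, time in s.
With the tool pointing down it reaches from about 0.325 to 0.775 m from the base axis. Payload 9.3 kg.
Tool frame: the origin (TCP) lies midway between the tips of the shut fingers; the grasp point (between the pads) lies 19 mm behind it; z points along the fingers, y is the line along which they close (so a half turn about z gives the same grasp; the last joint's range is limited). The gripper opens to 85 mm and grips with 20 to 120 N. Pads are 22 mm wide; open, the fingers measure 114 mm over their backs; the gripper's body (76 mm by 85 mm) begins 54 mm behind the grasp point. The pads swing forward as they close: fully open they stand 13 mm farther back than shut.
Start: joints at [-1.347, 0.259, 0.021, 1.334, 0, 1.418], TCP at [0.202, -0.511, 0.231] pointing down, gripper open.
Joint ranges: [-3.04, 3.04], [-0.91, 1.82], [-1.04, 1.36], [-1.92, 1.95], [-1.52, 1.45], [-3.14, 3.14]. Speed limits (rad/s): [2.22, 2.22, 2.79, 3.14, 3.14, 3.14].

### API

Orientations are given as a rotation vector (axis times angle).
In Python, from rig import robot gives the robot as it stands. The module is installed in compiled form; this text tells all that it offers.
- The arm moves only by the tool apply_moves, never from a script. Its argument "rows" is one flat list of numbers, 7 for each row, row after row: the shift along the world's x, y, z in m, then the turn, a rotation vector about the world's x, y, z in degrees, then the opening, from 0 (shut) to 1 (fully open). A call has 1 to 12 rows; each row shifts and turns the commanded pose from where the row before left it; what a row does not reach is not made up. A row lasts 1/10 s, in which the tool goes at most 50 mm and 8.59 degrees, less where a joint would pass 70% of its speed; a pose out of reach is approached as far as the arm can. A call is refused whole if a number of a shift passes 0.05 or a number of a turn 8.59, either way. A call with a gripper value outside its range is refused whole. The fingers move at their own pace and stop on an object; "newtons" is the grip in N (left out, the last holds). Time passes only in rows, so rows that do not move let the fingers close. It gives the time, the measured TCP pose, the force, the opening and the grip force at its end, in the units of the state.
- robot.observe(): the state, without advancing time (a new reading comes with each control period).
- robot.read_camera(name): name is "scene" or "top" or "wrist"; returns the picture (480x640x3 uint8, red, green, blue); there is no depth.
- robot.calibration(name): a dict with "fx", "fy", "cx", "cy" (pixels), "extrinsics" (4x4, takes a point from world to camera coordinates); the wrist camera has in their place "T_tool_cam" (4x4, takes a point from camera to tool coordinates, whose origin is the TCP and whose axes are the flange's). Camera axes: x right, y down, z forward; pixel columns grow to the right and rows downward; lengths in m; the calibration is good to about 2 mm. The wrist camera is an equidistant fisheye: a pixel r from the principal point sees the ray r / f radians off the axis. A picture is of the moment at which its call begins: read the wrist's pose just before it. calibration takes no time and is no camera call.
- robot.sign_off(): hands the job in; it is judged then, once.
The state is a dict: "clock": time; "joint_positions": joint angles; "dq": joint speeds; "tau": joint torques, N m; "tcp_pos": TCP position; "ee_rot": TCP orientation; "force": force on the tool from outside, world axes, zero at the start; "torque": the same for the moment, N m; "opening": opening from 0.0 (shut) to 1.0 (fully open); "grip_force": force on a finger pad.
Only numpy, scipy, OpenCV 4.12 (cv2) and the standard library are available. Lean on these libraries where they do the work, as an engineer would, in place of code of your own. Each camera call takes 0.05 s, during which the arm holds its last target. There are 200 camera calls.

### The job

Two coffee capsules got mixed in with the sugar lumps in the scoop. Carry the full scoop over the barred draining tray and tip everything out onto the bars, so the sugar lumps drop through into the pan and the capsules stay on top. Stand the empty scoop upright back on the counter and put both capsules in the round white dish, leaving the dish on the counter and not disturbing the mug, the tin and the sugar dispenser.

Things in the scene. Friction and masses are not known exactly. Their poses are not given: they have to be found in the camera images.
- grate: Draining tray, a fixed steel pan with bars across it, open at the top: 178 mm (its x) by 165 mm (its y), 57 mm high, walls 4 mm thick, pan floor 8 mm above the counter. Five round bars 5 mm thick run along its x, 27 mm apart centre to centre (22 mm clear gaps), tops 46 mm above the counter, so the walls stand 11 mm above the bars. Origin at the centre of the underside on the counter, z up.
- scoop: Aluminium counter scoop with a flat floor, 116 mm long (x) by 92 mm wide (y), 0.25 kg, loose, holding all capsules and lumps at the start. Walls 3 mm: back wall at +x and side walls 34 mm high, the sides dropping to 18 mm near the front; the -x end is open (no lip), things slide out there once it is tipped front-down by 40 to 60 degrees. Origin at the centre of the underside, x from the open front to the back, z up.
- scoop_handle (a point): Middle of the scoop's bridge handle, a black rounded bar 92 mm long along the scoop's y, 14 mm thick along its x, 18 mm deep, with its top 115 mm above the scoop's underside. It is carried by two flat straps at the scoop's sides; 94 mm clear between floor and bar. This point is at x = +4 mm, z = 106 mm of the scoop, near its balance point; axes as the scoop.
- scoop_lip (a point): Middle of the scoop's open front edge, on the floor surface, x = -58 mm, z = 3 mm of the scoop; axes as the scoop.
- dish: Round white dish, 118 mm across and 34 mm high, inside about 88 mm across with its floor 5 mm up, 0.2 kg, loose on the counter. Origin at the centre of the underside.
- mug: White mug standing upside down (70 mm across, 90 mm high), a bystander. Origin at its underside.
- creamer: Round tin with a lid (55 mm across, 82 mm high), a bystander. Origin at the centre of its underside.
- sugar_shaker: Glass sugar dispenser (69 mm across, 121 mm high), a bystander. Origin at the centre of its underside.
- capsule_1: Coffee capsule 1 of 2: aluminium, a blunt cone 28 mm high, 27 mm across at the narrow end, 31 mm at the wide end, where a flat rim 37 mm across and 2 mm thick stands out; 15 g. Too big for the gaps of the grate. Origin on its axis at mid-height; z along its axis toward the narrow end (wide rim at z = -14 mm). It may come to rest upright, upside down or on its side.
- capsule_2: Coffee capsule 2 of 2: aluminium, a blunt cone 28 mm high, 27 mm across at the narrow end, 31 mm at the wide end, where a flat rim 37 mm across and 2 mm thick stands out; 15 g. Too big for the gaps of the grate. Origin on its axis at mid-height; z along its axis toward the narrow end (wide rim at z = -14 mm). It may come to rest upright, upside down or on its side.
- lump_1: Sugar lump 1 of 5: a white rounded lump 17 mm across and 13 mm high, 10 g, small enough to fall through the gaps any way round. Origin at its centre, z along its short axis.
- lump_2: Sugar lump 2 of 5: a white rounded lump 17 mm across and 13 mm high, 10 g, small enough to fall through the gaps any way round. Origin at its centre, z along its short axis.
- lump_3: Sugar lump 3 of 5: a white rounded lump 17 mm across and 13 mm high, 10 g, small enough to fall through the gaps any way round. Origin at its centre, z along its short axis.
- lump_4: Sugar lump 4 of 5: a white rounded lump 17 mm across and 13 mm high, 10 g, small enough to fall through the gaps any way round. Origin at its centre, z along its short axis.
- lump_5: Sugar lump 5 of 5: a white rounded lump 17 mm across and 13 mm high, 10 g, small enough to fall through the gaps any way round. Origin at its centre, z along its short axis.

How it is judged:
By the outcome, as a careful person would: the job done as asked, in the order asked, and still so for the second after the job is handed in, with the robot touching nothing.
It also fails if it takes over 72 s, if anything falls off the work surface, if the arm or the gripper's body presses on something with over 40 N, if the wrist force passes 120 N, or if a joint passes its speed limit or range.

## Working session

There is one attempt and no reset: what is moved stays moved. The work goes in short steps, Python scripts to look and compute and a tool call to move; the robot and the scene stay as the last step left them, time stands still between calls to the robot, and variables do not carry over. Pictures are saved under pics/ and viewed, at most 10 in all, crops included, and the job is handed in when it is done.

Besides the shell and the picture viewer there is one more tool, called after ">>>" as name(argument=value, ...) on one line, values as JSON. apply_moves: Moves the arm, as the interface text tells. Its arguments: {"type":"object","properties":{"rows":{"type":"array","items":{"type":"number"}},"newtons":{"type":"number"}},"required":["rows"]}

```bash
mkdir -p pics; python3 - <<'E'
from rig import robot
import cv2,numpy as np
a=robot.read_camera("scene");b=robot.read_camera("top")
cv2.imwrite("pics/s0.png",a[:,:,::-1]);cv2.imwrite("pics/t0.png",b[:,:,::-1])
for n in("scene","top","wrist"):
  c=robot.calibration(n);print(n,{k:np.round(v,3).tolist() for k,v in c.items()})
print(robot.observe())
E
```

```text
scene {'fx': 529.028, 'fy': 529.028, 'cx': 323.504, 'cy': 246.014, 'extrinsics': [[0.874, -0.486, -0.024, -0.558], [-0.246, -0.401, -0.882, 0.182], [0.419, 0.777, -0.47, 1.184], [0.0, 0.0, 0.0, 1.0]]}
top {'fx': 452.077, 'fy': 452.077, 'cx': 320.063, 'cy': 242.998, 'extrinsics': [[0.021, -1.0, -0.018, -0.081], [-0.988, -0.018, -0.154, 0.596], [0.154, 0.021, -0.988, 1.285], [0.0, 0.0, 0.0, 1.0]]}
wrist {'fx': 371.648, 'fy': 371.648, 'cx': 324.031, 'cy': 244.109, 'T_tool_cam': [[-0.001, -0.953, -0.304, 0.078], [1.0, -0.0, -0.001, 0.001], [0.001, -0.304, 0.953, -0.142], [0.0, 0.0, 0.0, 1.0]]}
{'clock': 0.1, 'joint_positions': array([-1.34661284e+00,  2.59157078e-01,  2.08875399e-02,  1.33371886e+00,
        7.05815277e-06,  1.41820916e+00]), 'dq': array([ 0.00028872, -0.00143143,  0.00028971,  0.00019792, -0.00130894,
       -0.00090029]), 'tau': array([ 5.91291624e-03, -5.56690872e+01,  3.45072699e+01,  1.15905446e-02,
       -1.18188614e-04,  3.57321831e-06]), 'tcp_pos': array([ 0.2023074 , -0.51118971,  0.23073475]), 'ee_rot': array([-3.08484080e+00, -5.88112434e-01,  5.59168913e-05]), 'force': array([-0.00220215,  0.32460584, -0.84694671]), 'torque': array([-0.0624609 , -0.00911266, -0.04546874]), 'grip_force': 0.0, 'opening': 1.002170704254963}
```

View pics/s0.png

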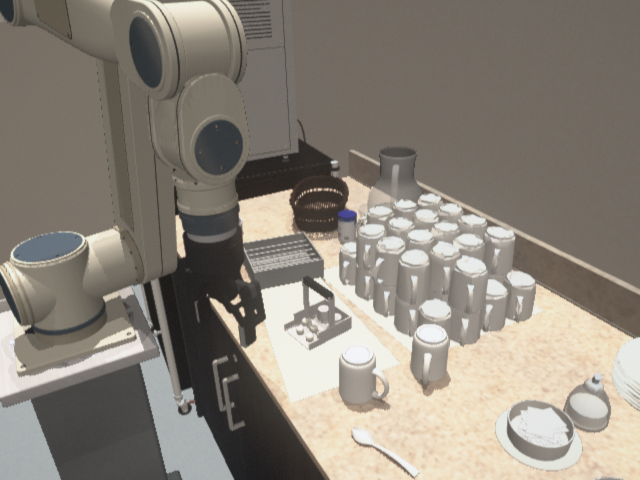

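View pics/t0.png

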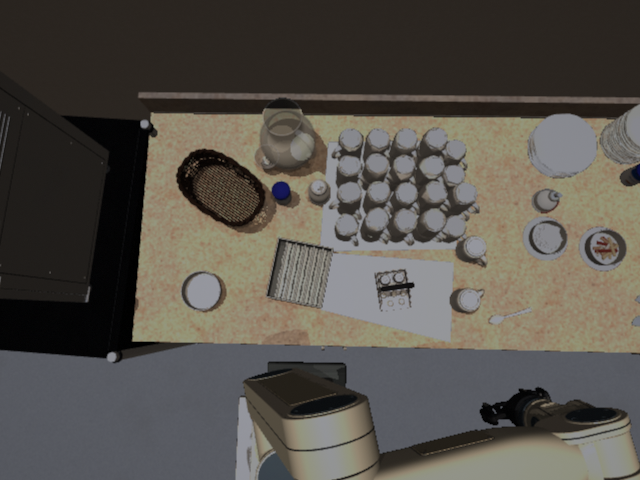

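The scene camera shows the scoop at about (318,320) and the grate at (283,260). In the top view the grate is at about (301,272), the scoop at (394,290) and the dish at (203,291). I'll enlarge the top view to measure them.

```bash
cat > h.py <<'E'
import numpy as np,cv2
from rig import robot
def ray(n,u,v):
    c=robot.calibration(n);E=np.array(c["extrinsics"]);R=E[:3,:3]
    return -R.T@E[:3,3],R.T@np.array([(u-c["cx"])/c["fx"],(v-c["cy"])/c["fy"],1])
def atz(n,u,v,z):
    o,d=ray(n,u,v);return (o+d*(z-o[2])/d[2])
def wray(u,v,pos,rv):
    c=robot.calibration("wrist");T=np.array(c["T_tool_cam"]);R=cv2.Rodrigues(np.array(rv))[0]
    x,y=(u-c["cx"])/c["fx"],(v-c["cy"])/c["fy"];t=np.hypot(x,y);s=np.sin(t)/max(t,1e-9)
    d=R@T[:3,:3]@np.array([x*s,y*s,np.cos(t)]);return R@T[:3,3]+pos,d
def watz(u,v,z,pos,rv):
    o,d=wray(u,v,pos,rv);return o+d*(z-o[2])/d[2]
E
python3 - <<'E'
from h import *
t=cv2.imread("pics/t0.png");s=cv2.imread("pics/s0.png")
c=np.hstack([cv2.resize(t[230:320,260:420],None,fx=5,fy=5,interpolation=2)])
cv2.imwrite("pics/c0.png",c)
c2=cv2.resize(s[220:370,230:410],None,fx=4,fy=4,interpolation=2);cv2.imwrite("pics/c1.png",c2)
print(atz("top",203,289,.034))
E
```

```text
[0.45682783 0.27139906 0.034     ]
```

View pics/c0.png

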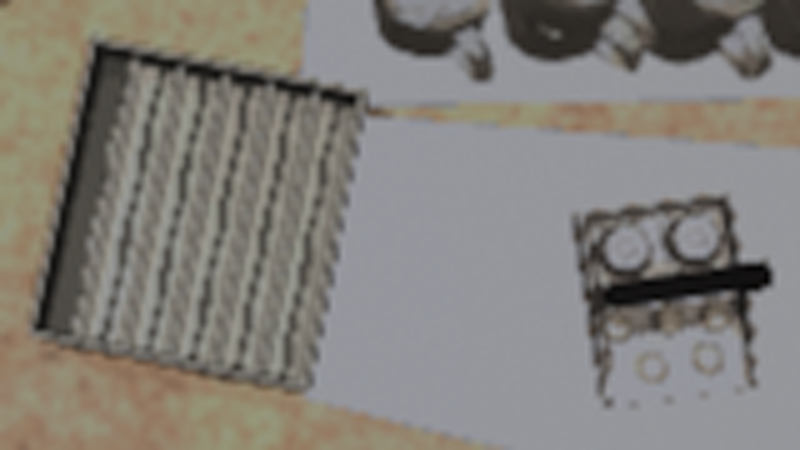

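View pics/c1.png

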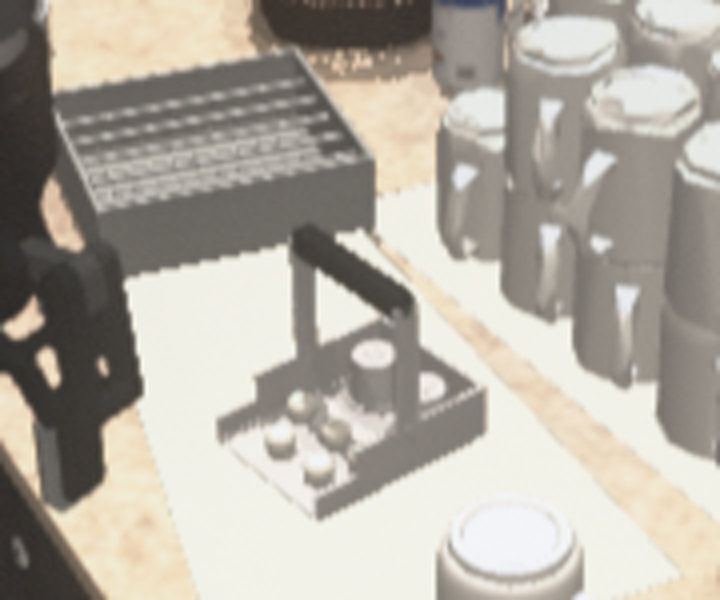

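The crops show the grate with bars along roughly world x and the scoop with its open front toward the robot. The capsules are at the back of the scoop and the black handle runs roughly along y.

```bash
python3 - <<'E'
from h import *
f=lambda p,z:atz("top",p[0]/5+260-.4,p[1]/5+230-.4,z)
g=[f(p,.057) for p in((95,42),(365,98),(308,388),(38,330))]
print("grate",np.round(g,3).tolist(),np.mean(g,0));d=g[0]-g[3]+g[1]-g[2];print("yaw",np.degrees(np.arctan2(d[1],d[0])))
h=[f(p,.115) for p in((605,295),(770,277))];print("handle",np.round(h,3),np.mean(h,0));d=h[0]-h[1];print("yaw",np.degrees(np.arctan2(-d[0],d[1])),np.linalg.norm(d))
# scene handle ends tops
q=[atz("scene",230+u/4,220+v/4,.115) for u,v in((303,235),(402,300))];print(np.round(q,3),np.mean(q,0))
for p,z in(((607,405),.018),((752,385),.018),((577,215),.034),((730,198),.034)):print(np.round(f(p,z),3))
E
```

```text
grate [[0.609, 0.052, 0.057], [0.579, -0.107, 0.057], [0.411, -0.077, 0.057], [0.441, 0.079, 0.057]] [ 0.50968094 -0.01345935  0.057     ]
yaw -9.570001502484818
handle [[ 0.464 -0.24   0.115]
 [ 0.475 -0.33   0.115]] [ 0.46961498 -0.28477773  0.115     ]
yaw 7.347502764675638 0.0908781789734746
[[ 0.458 -0.254  0.115]
 [ 0.472 -0.336  0.115]] [ 0.46474708 -0.29505197  0.115     ]
[ 0.405 -0.252  0.018]
[ 0.418 -0.337  0.018]
[ 0.515 -0.233  0.034]
[ 0.527 -0.322  0.034]
```

>>> apply_moves(rows=[0.03,0.025,0,0,0,8.4,1,0.03,0.025,0,0,0,8.4,1,0.03,0.025,0,0,0,8.4,1,0.03,0.025,0,0,0,8.4,1,0.03,0.025,0,0,0,8.4,1,0.03,0.025,0,0,0,8.4,1,0.03,0.025,0,0,0,8.4,1,0.03,0.025,0,0,0,8.4,1,0.026,0.025,0,0,0,8.4,1,0,0,0,0,0,0,1,0,0,0,0,0,0,1])

```text
clock: 1.2
tcp_pos: [0.4686, -0.2857, 0.2309]
ee_rot: [-2.076, -2.356, 0.0]
force: [-0.5, -1.2, 0.3]
opening: 1.004
grip_force: 0.0
```

```bash
python3 - <<'E'
from h import *
s=robot.observe();im=robot.read_camera("wrist");cv2.imwrite("pics/w1.png",im[:,:,::-1]);print(s["joint_positions"].round(2),s["tcp_pos"].tolist(),s["ee_rot"].tolist())
R=cv2.Rodrigues(s["ee_rot"])[0];print(R.round(3))
E
```

```text
[-0.7   0.26  0.02  1.33 -0.    0.74] [0.4686407338882048, -0.2857341998887235, 0.23086102232720157] [-2.0763557607958494, -2.356432744285919, 0.00044881731606658784]
[[-0.126  0.992 -0.001]
 [ 0.992  0.126  0.   ]
 [ 0.    -0.001 -1.   ]]
```

View pics/w1.png

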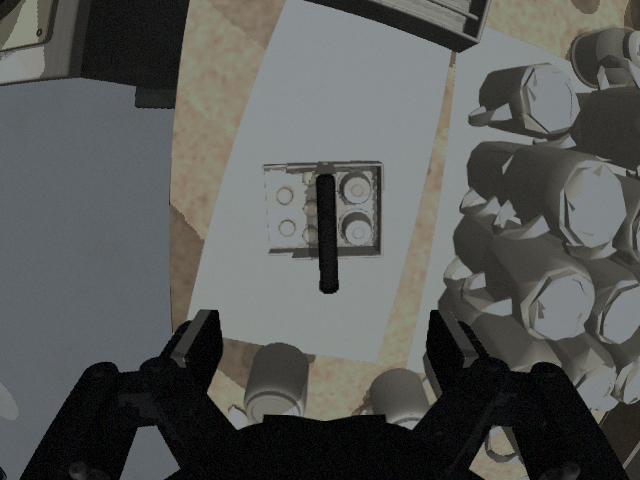

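The wrist view shows the handle from (325,178) to (330,290), nearly square to the fingers.

```bash
python3 - <<'E'
from h import *
s=robot.observe();a=(s["tcp_pos"],s["ee_rot"])
p,q=watz(325,178,.113,*a),watz(330,289,.113,*a)
print(p,q,(p+q)/2,np.degrees(np.arctan2(-(p-q)[0],(p-q)[1])))
E
```

```text
[ 0.46388151 -0.24336528  0.113     ] [ 0.4782445  -0.32705706  0.113     ] [ 0.47106301 -0.28521117  0.113     ] 9.738104890288302
```

>>> apply_moves(rows=[0.002,0,-0.036,0,0,1.4,1,0,0,-0.036,0,0,0,1,0,0,-0.036,0,0,0,1,0,0,-0.034,0,0,0,1,0,0,0,0,0,0,0,0,0,0,0,0,0,0,0,0,0,0,0,0,0,0,0,0,0,0,0,0,0,0,0,0,0,0,0,0,0,0,0,0,0,0], newtons=80)

```text
clock: 2.25
tcp_pos: [0.471, -0.287, 0.0909]
ee_rot: [2.047, 2.38, -0.0]
force: [-0.0, 0.5, 6.5]
opening: 0.145
grip_force: 79.1
```

>>> apply_moves(rows=[0,0,0.008,0,0,0,0,0,0,0.018,0,0,0,0,0,0,0.026,0,0,0,0,0.002,0.01,0.026,0,0,0,0,0.004,0.02,0.01,0,0,-0.8,0,0.006,0.03,0.002,0,0,-1,0,0.006,0.035,0,0,0,-1.2,0,0.006,0.04,0,0,0,-1.2,0,0.006,0.04,0,0,0,-1.2,0,0.006,0.035,0,0,0,-1.2,0,0.006,0.03,0,0,0,-1,0,0.004,0.02,0,0,0,-1,0])

```text
clock: 3.45
tcp_pos: [0.5162, -0.0242, 0.1798]
ee_rot: [-2.221, -2.222, -0.0]
force: [0.5, -0.5, -3.2]
opening: 0.144
grip_force: 78.3
```

>>> apply_moves(rows=[0.003,0.012,0,0,0,0,0,0.002,0.006,-0.005,0,0,0,0,0,0,-0.003,0,0,0,0,0,0,0,0,0,0,0])

```text
clock: 3.85
tcp_pos: [0.5209, -0.009, 0.1705]
ee_rot: [-2.221, -2.22, 0.002]
force: [-0.6, 0.3, -3.1]
opening: 0.147
grip_force: 78.2
```

```bash
python3 - <<'E'
from h import *
s=robot.read_camera("scene");w=robot.read_camera("wrist");o=robot.observe();print(o["tcp_pos"],o["force"],o["joint_positions"].round(2))
a=cv2.resize(s[200:350,200:400],(600,450));b=cv2.resize(w,(600,450))[:,::1]
cv2.imwrite("pics/d1.png",np.hstack([cv2.resize(a,(400,300)),cv2.resize(b,(400,300))])[:,:,::-1])
E
```

```text
[ 0.52115447 -0.00926715  0.17106036] [-0.48119306  0.16034657 -2.46330702] [-0.18  0.24 -0.17  1.17 -0.    1.39]
```

View pics/d1.png

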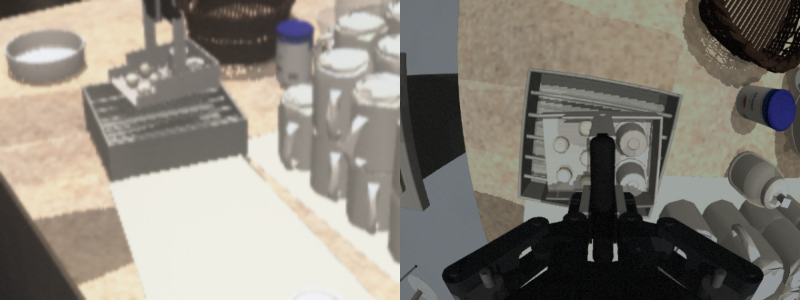

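The scoop hangs over the grate with everything still in it, and the mugs are clear. Next I tip it front-down about -y.

>>> apply_moves(rows=[0,0,0,0,-4,0,0,0,0,0,0,-5,0,0,0,0,0,0,-4,0,0,0,0,0,0,-3,0,0,0,0,0,0,-2,0,0,0,0,0,0,-2,0,0,0,0,0,0,-2,0,0,0,0,0,0,-2,0,0,0,0,0,0,-2,0,0,0,0,0,0,-2,0,0,0,0,0,0,-2,0,0,0,0,0,0,-2,0,0])

```text
clock: 5.15
tcp_pos: [0.5208, -0.0092, 0.1712]
ee_rot: [1.906, 1.903, 0.546]
force: [0.1, -0.1, -2.3]
opening: 0.146
grip_force: 78.4
```

>>> apply_moves(rows=[0,0,0,0,-3,0,0,0,0,0,0,-3,0,0,0,0,0,0,-3,0,0,0,0,0,0,-3,0,0,0,0,0,0,-3,0,0,0,0,0,0,-3,0,0,0,0,0,0,0,0,0,0,0,0,0,0,0,0,0,0,0,0,0,0,0])

```text
clock: 6.05
tcp_pos: [0.5219, -0.0089, 0.1719]
ee_rot: [1.703, 1.702, 0.793]
force: [-0.4, 0.5, -3.2]
opening: 0.154
grip_force: 78.7
```

```bash
python3 - <<'E'
from h import *
s=robot.read_camera("scene");w=robot.read_camera("wrist");o=robot.observe();print(o["tcp_pos"],o["force"],o["joint_positions"].round(2))
cv2.imwrite("pics/d2.png",np.hstack([cv2.resize(s[200:350,200:400],(400,300)),cv2.resize(w,(400,300))])[:,:,::-1])
E
```

```text
[ 0.5218992  -0.00867487  0.17187806] [-0.08677329  0.26335776 -3.23881583] [-0.32 -0.14 -0.98 -0.12  0.24  1.36]
```

View pics/d2.png

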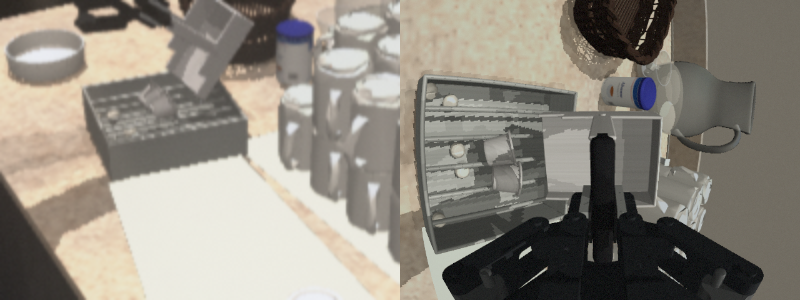

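The scoop is empty, both capsules lie on the bars just in front of the lip, and most or all lumps have dropped. I'll rise, level the scoop and carry it back to its old place.

>>> apply_moves(rows=[0,0,0.02,0,0,0,0,0,0,0.025,0,2,0,0,0,0,0.025,0,5,0,0,0,-0.005,0.02,0,7,0,0,0,-0.015,0,0,8,0,0,0,-0.025,0,0,8,0,0,-0.005,-0.03,0,0,8,0,0,-0.005,-0.035,0,0,7,0,0,-0.005,-0.035,0,0,5,1,0,-0.005,-0.035,0,0,0,2,0,-0.005,-0.03,0,0,0,2,0,-0.005,-0.025,0,0,0,2,0])

```text
clock: 7.35
tcp_pos: [0.4924, -0.2451, 0.2579]
ee_rot: [2.074, 2.346, 0.019]
force: [0.1, -0.8, -2.9]
opening: 0.148
grip_force: 78.7
```

>>> apply_moves(rows=[-0.007,-0.02,0,0,0,1,0,-0.007,-0.015,-0.02,0,0,0.6,0,-0.006,-0.01,-0.03,0,0,0,0,0,0,-0.03,0,0,0,0,0,0,0,0,0,0,0,0,0,0,0,0,0,0,0,0,0,0,0,0,0])

```text
clock: 8.05
tcp_pos: [0.4729, -0.2885, 0.1799]
ee_rot: [2.041, 2.372, 0.019]
force: [0.2, 0.1, -2.3]
opening: 0.147
grip_force: 78.7
```

>>> apply_moves(rows=[0,0,-0.03,0,0,0,0,0,0,-0.03,0,0,0,0,0,0,-0.016,0,0,0,0,0,0,-0.006,0,0,0,0,0,0,-0.004,0,0,0,0,0,0,0,0,0,0,0,0,0,0,0,0,0,0])

```text
clock: 8.75
tcp_pos: [0.4725, -0.2884, 0.0932]
ee_rot: [2.042, 2.373, 0.019]
force: [1.0, -1.1, -2.7]
opening: 0.144
grip_force: 78.7
```

>>> apply_moves(rows=[0,0,-0.002,0,0,0,0,0,0,0,0,0,0,0])

```text
clock: 8.95
tcp_pos: [0.4731, -0.2885, 0.0915]
ee_rot: [2.04, 2.372, 0.02]
force: [1.5, 0.2, 5.3]
opening: 0.145
grip_force: 79.9
```

>>> apply_moves(rows=[0,0,0,0,0,0,1,0,0,0,0,0,0,1,0,0,0,0,0,0,1,0,0,0,0,0,0,1,0,0,0.01,0,0,0,1,0,0,0.03,0,0,0,1,0,0,0.05,0,0,0,1,0,0.01,0.05,0,0,-2,1,0.003,0.045,0.02,0,0,-4,1,0.003,0.05,0,0,0,-4,1,0.003,0.05,0,0,0,-4,1,0.003,0.05,0,0,0,-4,1])

```text
clock: 10.15
tcp_pos: [0.4836, -0.0819, 0.2501]
ee_rot: [2.391, 2.019, 0.018]
force: [0.3, -0.2, 0.0]
opening: 0.998
grip_force: 0.0
```

>>> apply_moves(rows=[0,0,0,0,0,0,1,0,0,0,0,0,0,1,0,0,0,0,0,0,1])

```text
clock: 10.45
tcp_pos: [0.484, -0.0841, 0.2494]
ee_rot: [2.387, 2.024, 0.017]
force: [0.0, -0.1, 0.1]
opening: 1.002
grip_force: 0.0
```

```bash
python3 - <<'E'
from h import *
o=robot.observe();w=robot.read_camera("wrist");t=robot.read_camera("top");print(o["tcp_pos"].tolist(),o["ee_rot"].tolist(),o["joint_positions"].round(2))
cv2.imwrite("pics/w2f.png",w[:,:,::-1]);cv2.imwrite("pics/t2f.png",t[:,:,::-1])
tc=cv2.resize(t[260:320,360:430],(280,240),interpolation=2)
wc=w.copy();wc=cv2.resize(wc,(800,600));wc[360:,520:]=tc
cv2.imwrite("pics/w2.png",wc[:,:,::-1])
E
```

```text
[0.4839992769351716, -0.08409209420922116, 0.24944006982978564] [2.387101282585715, 2.0239872134810137, 0.01664953727376722] [-0.35  0.14 -0.08  1.33  0.    1.39]
```

View pics/w2.png

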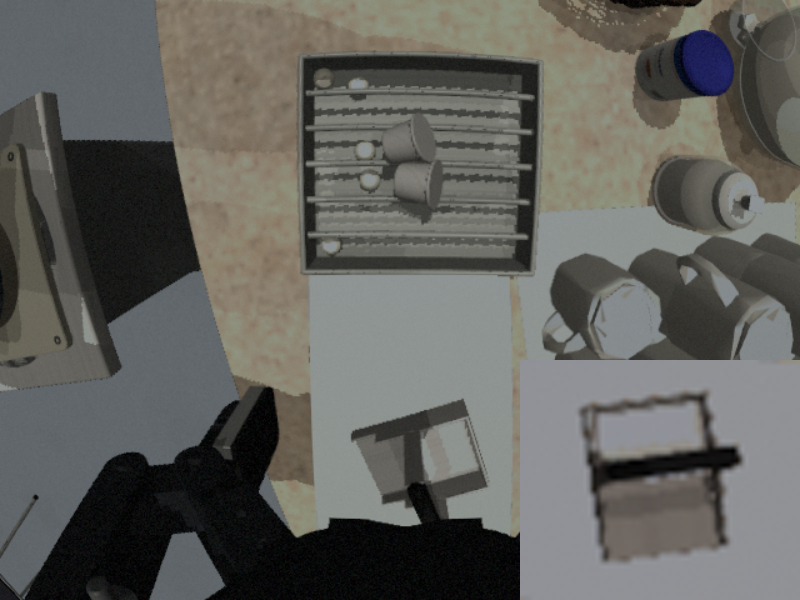

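Two views remain after this one. The scoop stands upright on the counter, and the lumps appear at (323,78), (359,88), (365,150), (370,181) and (331,246), in the gaps. Both capsules lie on their sides near (408,141) and (415,183) in the 800-wide view. I'll enlarge them.

```bash
python3 - <<'E'
import cv2
w=cv2.imread("pics/w2f.png");c=cv2.resize(w[40:220,236:436],(660,594),interpolation=2)
cv2.imwrite("pics/w2c.png",cv2.convertScaleAbs(c,alpha=1.4))
E
```

```text
(no output)
```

View pics/w2c.png

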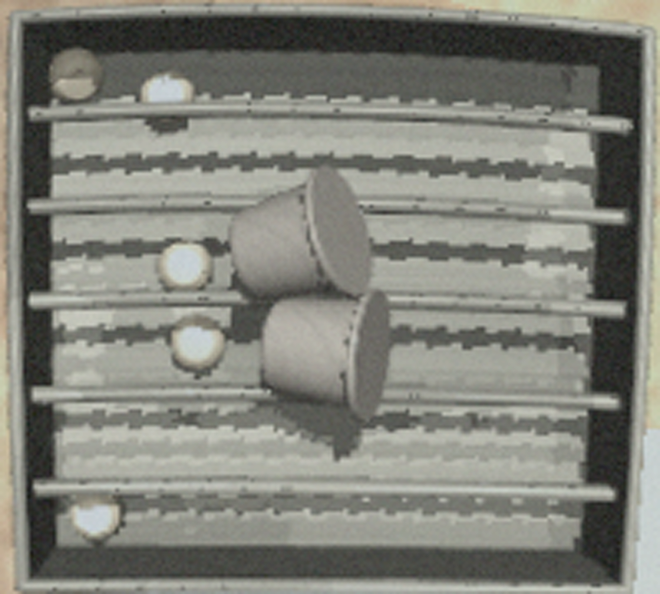

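All five lumps are below the bars. Capsule A runs from narrow end (238,248) to wide face (343,232) in the crop, and B from (264,343) to (375,355).

```bash
python3 - <<'E'
from h import *
pos=[0.4839992769351716, -0.08409209420922116, 0.24944006982978564];rv=[2.387101282585715, 2.0239872134810137, 0.01664953727376722]
R=cv2.Rodrigues(np.array(rv))[0];print(R.round(3),"tool y yaw",np.degrees(np.arctan2(R[1,1],R[0,1])))
k=200/660
def g(u,v,z):return watz(u*k+236,v*k+40,z,np.array(pos),rv)
for n,a,b in(("A",(238,248),(343,232)),("B",(264,343),(375,355))):
  p,q=g(*a,.056),g(*b,.06);d=q-p;print(n,p.round(4),q.round(4),((p+q)/2).round(4),"axis yaw",np.degrees(np.arctan2(d[1],d[0])),np.linalg.norm(d))
for n,a,b in(("rimA",(318,168),(360,297)),("rimB",(383,290),(362,418))):
  d=g(*b,.06)-g(*a,.06);print(n,np.degrees(np.arctan2(-d[0],d[1]))%180,np.linalg.norm(d))
b=[g(30,206,.046),g(625,215,.046)];d=b[1]-b[0];print("bars yaw",np.degrees(np.arctan2(d[1],d[0])),b)
print([g(*p,.057) for p in((14,18),(650,30),(628,585),(25,585))])
print("dish",atz("top",203,289,.034),atz("top",203,291,.034))
E
```

```text
[[ 0.164  0.986  0.016]
 [ 0.987 -0.164 -0.002]
 [ 0.     0.016 -1.   ]] tool y yaw -9.411976581135946
A [0.4885 0.007  0.056 ] [0.5168 0.0066 0.06  ] [0.5027 0.0068 0.058 ] axis yaw -0.9049005513703396 0.02855126219861841
B [ 0.4911 -0.0198  0.056 ] [ 0.52   -0.0276  0.06  ] [ 0.5055 -0.0237  0.058 ] axis yaw -15.194790831132988 0.030199296155076896
rimA 8.424850343385145 0.03670288110044129
rimB 161.8252743229877 0.03526965006669109
bars yaw -9.820106821642032 [array([0.43324091, 0.03051377, 0.046     ]), array([0.59837285, 0.00193085, 0.046     ])]
[array([0.43962719, 0.08285726, 0.057     ]), array([0.61103105, 0.05361995, 0.057     ]), array([ 0.58326578, -0.10323294,  0.057     ]), array([ 0.41288825, -0.07450323,  0.057     ])]
dish [0.45682783 0.27139906 0.034     ] [0.45098567 0.27104218 0.034     ]
```

>>> apply_moves(rows=[0.007,0.03,0,0,0.9,4.5,0.65,0.006,0.031,-0.03,0,0,4.5,0.65,0.006,0.03,-0.03,0,0,4.4,0.65,0,0,-0.04,0,0,0,0.65,0,0,-0.04,0,0,0,0.65,0,0,-0.03,0,0,0,0.65,0,0,-0.02,0,0,0,0.65,0,0,0,0,0,0,0.65,0,0,0,0,0,0,0.65], newtons=30)

```text
clock: 11.45
tcp_pos: [0.5032, 0.0065, 0.0594]
ee_rot: [2.145, 2.295, -0.002]
force: [0.1, -0.5, 1.0]
opening: 0.651
grip_force: 0.0
```

```bash
python3 - <<'E'
from h import *
o=robot.observe();print(o["tcp_pos"],o["ee_rot"],o["opening"],o["force"]);R=cv2.Rodrigues(o["ee_rot"])[0];print(R.round(3))
E
```

```text
[0.50318828 0.00652536 0.05936805] [ 2.14454512e+00  2.29512795e+00 -1.89582133e-03] 0.6505771478424385 [ 0.11118601 -0.54458672  0.96182144]
[[-0.068  0.998 -0.   ]
 [ 0.998  0.068 -0.001]
 [-0.001 -0.001 -1.   ]]
```

>>> apply_moves(rows=[0,0,-0.006,0,0,0,0.65,0,0,-0.005,0,0,0,0.65,0,0,0,0,0,0,0,0,0,0,0,0,0,0,0,0,0,0,0,0,0,0,0,0,0,0,0,0,0,0,0,0,0,0,0,0,0,0,0,0,0,0], newtons=30)

```text
clock: 12.25
tcp_pos: [0.503, 0.0075, 0.0482]
ee_rot: [2.142, 2.296, -0.001]
force: [-0.5, -0.7, 1.6]
opening: 0.391
grip_force: 26.9
```

>>> apply_moves(rows=[0,0,0.01,0,0,0,0,0,0,0.025,0,0,0,0,0,0,0.035,0,0,0,0,-0.005,0.02,0.035,0,0,0,0,-0.01,0.035,0.02,0,0,0,0,-0.013,0.04,0,0,0,0,0,-0.01,0.04,0,0,0,0,0,-0.01,0.03,0,0,0,0,0,0,0.02,0,0,0,0,0,0,0,0,0,0,0,0,0,0,0,0,0,0,0])

```text
clock: 13.35
tcp_pos: [0.4548, 0.1926, 0.1735]
ee_rot: [2.141, 2.298, -0.001]
force: [0.4, 0.6, -0.6]
opening: 0.374
grip_force: 27.1
```

```bash
python3 - <<'E'
from h import *
o=robot.observe();w=robot.read_camera("wrist");cv2.imwrite("pics/w3.png",w[:,:,::-1]);p,r=o["tcp_pos"],o["ee_rot"];print(p,r,o["opening"],o["force"])
g=cv2.medianBlur(cv2.cvtColor(w,cv2.COLOR_RGB2GRAY),5);hsv=cv2.cvtColor(w,cv2.COLOR_RGB2HSV)
m=((hsv[:,:,1]<35)&(g>90)).astype(np.uint8)
n,l,st,c=cv2.connectedComponentsWithStats(m)
for i in range(1,n):
  if st[i,4]>1500:
    x,y,ww,h,_=st[i];print(st[i],"bbox centre",watz(x+ww/2,y+h/2,.034,p,r).round(4),[watz(a,b,.034,p,r).round(3)[:2].tolist() for a,b in((x,y+h/2),(x+ww,y+h/2),(x+ww/2,y),(x+ww/2,y+h))])
E
```

```text
[0.45483845 0.19260595 0.17345393] [ 2.14087357e+00  2.29762197e+00 -1.23243431e-03] 0.3741154287296672 [ 0.35176782  0.6448556  -0.63376361]
[    0     0   168   224 30897] bbox centre [0.2422 0.2846 0.034 ] [[0.125, 0.295], [0.326, 0.28], [0.231, 0.389], [0.237, 0.184]]
[  252    30   156   162 15380] bbox centre [0.4534 0.2839 0.034 ] [[0.395, 0.281], [0.512, 0.29], [0.449, 0.347], [0.458, 0.222]]
[   0  230   88  250 7976] bbox centre [0.1371 0.0204 0.034 ] [[0.042, -0.002], [0.21, 0.037], [0.183, 0.175], [-0.006, -0.29]]
[   0  268   46   90 2138] bbox centre [0.1206 0.0742 0.034 ] [[0.073, 0.066], [0.161, 0.081], [0.139, 0.131], [0.093, 0.005]]
[  94  292   86  113 3465] bbox centre [0.2778 0.0581 0.034 ] [[0.222, 0.047], [0.326, 0.066], [0.288, 0.122], [0.261, -0.023]]
[ 285  297   67   48 2006] bbox centre [0.4564 0.1102 0.034 ] [[0.427, 0.108], [0.485, 0.112], [0.455, 0.133], [0.458, 0.085]]
[ 320  365   56   47 1640] bbox centre [0.4896 0.0359 0.034 ] [[0.463, 0.034], [0.517, 0.037], [0.487, 0.065], [0.493, 0.004]]
```

```bash
python3 - <<'E'
from h import *
t=cv2.imread("pics/t2f.png")[255:330,170:240];h=cv2.cvtColor(t,cv2.COLOR_BGR2HSV);m=(h[:,:,1]<45).astype(np.uint8)
n,l,st,c=cv2.connectedComponentsWithStats(m);i=1+st[1:,4].argmax();x,y,w,hh,_=st[i]+np.array([170,255,0,0,0]);print(x,y,w,hh,[atz("top",a,b,.034).round(3)[:2].tolist() for a,b in((x,y+hh/2),(x+w,y+hh/2),(x+w/2,y),(x+w/2,y+hh))])
w=cv2.imread("pics/w3.png");h=cv2.cvtColor(w,cv2.COLOR_BGR2HSV)
for v in range(10,215,8):print(v,w[v,330].tolist(),end=";")
cv2.imwrite("pics/w3c.png",w[0:330,170:500])
E
```

```text
180 270 41 41 [[0.451, 0.339], [0.454, 0.218], [0.513, 0.282], [0.393, 0.275]]
10 [120, 136, 145];18 [117, 132, 142];26 [114, 129, 142];34 [124, 141, 145];42 [143, 141, 136];50 [56, 60, 62];58 [88, 94, 95];66 [141, 150, 144];74 [145, 152, 146];82 [147, 151, 146];90 [150, 150, 145];98 [154, 151, 145];106 [153, 150, 144];114 [156, 152, 145];122 [155, 152, 146];130 [154, 151, 146];138 [155, 152, 146];146 [155, 153, 148];154 [154, 151, 146];162 [156, 152, 145];170 [153, 151, 145];178 [155, 152, 146];186 [93, 100, 104];194 [62, 75, 84];202 [122, 143, 145];210 [109, 130, 144];
```

View pics/w3c.png

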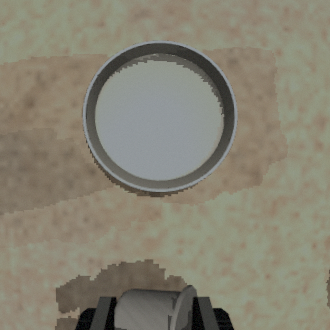

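The dish rim spans (82..236, 40..192) in the crop, so its centre is about (0.453, 0.279). Capsule A is held level between the pads.

>>> apply_moves(rows=[-0.001,0.035,0,0,0,0,0,-0.001,0.04,-0.01,0,0,0,0,0,0.03,-0.03,0,0,0,0,0,0,-0.04,0,0,0,0,0,0,-0.04,0,0,0,0,0,0,-0.022,0,0,0,0,0,0,-0.01,0,0,0,0,0,0,0,0,0,0,0,0,0,0,0,0,0,0])

```text
clock: 14.3
tcp_pos: [0.4539, 0.2973, 0.0222]
ee_rot: [2.143, 2.295, 0.001]
force: [-0.2, -0.6, -0.5]
opening: 0.38
grip_force: 27.2
```

>>> apply_moves(rows=[0,0,0,0,0,0,0.48,0,0,0,0,0,0,0.48,0,0,0,0,0,0,0.48,0,0,0.01,0,0,0,0.48,0,0,0.03,0,0,0,0.48,0,0,0.05,0,0,0,0.48])

```text
clock: 14.9
tcp_pos: [0.4514, 0.2968, 0.1106]
ee_rot: [-2.142, -2.296, 0.009]
force: [1.2, -0.4, 0.9]
opening: 0.474
grip_force: 0.0
```

>>> apply_moves(rows=[0,0,0.04,0,0,0,0.65,0,-0.02,0.05,0,0,0,0.65,0.004,-0.04,0.049,0,0,-1.4,0.65,0.004,-0.045,0,0,0,-2,0.65,0.004,-0.045,0,0,0,-2,0.65,0.004,-0.045,0,0,0,-2,0.65,0.004,-0.045,0,0,0,-2,0.65,0.004,-0.045,0,0,0,-2,0.65,0.004,-0.045,0,0,0,-2,0.65,0.004,-0.035,0,0,0,0,0.65,0,-0.016,0,0,0,0,0.65,0,0,0,0,0,0,0.65])

```text
clock: 16.1
tcp_pos: [0.484, -0.0756, 0.2368]
ee_rot: [2.399, 2.027, -0.001]
force: [0.3, 0.3, 0.7]
opening: 0.653
grip_force: 0.0
```

>>> apply_moves(rows=[0,0,0,0,0,0,0.65,0,0,0,0,0,0,0.65])

```text
clock: 16.3
tcp_pos: [0.4839, -0.0727, 0.2366]
ee_rot: [2.395, 2.032, -0.001]
force: [1.0, 0.3, 0.3]
opening: 0.648
grip_force: 0.0
```

```bash
cat > cap.py <<'E'
from h import *
o=robot.observe();w=robot.read_camera("wrist");cv2.imwrite("pics/w4.png",w[:,:,::-1]);p,r=o["tcp_pos"],o["ee_rot"];print(p.round(4),r.round(4))
# template match of capsule B from the earlier view (crop 255..395 x 285..425 at 3.3x)
a=cv2.imread("pics/w2f.png");T=a[40+84:40+132,236+74:236+124]
m=cv2.matchTemplate(w[:,:,::-1].copy(),T,cv2.TM_CCOEFF_NORMED);_,v,_,loc=cv2.minMaxLoc(m);print(v,loc,"was",(310,124))
u=np.array(loc)-(310,124)
f=lambda q:watz(q[0]/3.3+236+u[0],q[1]/3.3+40+u[1],.058,p,r)
A,B=f((264,343)),f((375,355));print(A,B,(A+B)/2)
d=cv2.absdiff(w[:,:,::-1],a)[40:220,236:436].max(2);n,l,st,c=cv2.connectedComponentsWithStats((d>45).astype(np.uint8))
print([s.tolist() for s in st[1:] if s[4]>60])
E
python3 cap.py
```

```text
[ 0.4839 -0.0727  0.2366] [ 2.3949e+00  2.0318e+00 -1.0000e-03]
0.7307644486427307 (316, 137) was (310, 124)
[ 0.49158548 -0.01967236  0.058     ] [ 0.51964116 -0.02734631  0.058     ] [ 0.50561332 -0.02350933  0.058     ]
[[6, 3, 190, 173, 3392], [15, 15, 16, 13, 107], [194, 19, 6, 28, 132], [43, 22, 15, 9, 110], [103, 30, 50, 5, 61], [47, 32, 42, 8, 113], [16, 35, 27, 6, 75], [170, 41, 25, 22, 239], [181, 49, 19, 131, 944], [106, 56, 65, 6, 140], [20, 61, 54, 4, 76], [108, 62, 59, 5, 75], [171, 66, 23, 25, 252], [113, 82, 58, 8, 196], [40, 84, 29, 9, 94], [68, 87, 42, 17, 238], [110, 89, 9, 10, 61], [121, 96, 72, 18, 283], [12, 98, 40, 7, 112], [107, 104, 10, 26, 90], [58, 110, 13, 8, 63], [125, 110, 30, 6, 73], [77, 113, 33, 18, 259], [33, 124, 30, 5, 94], [142, 124, 50, 16, 250], [11, 134, 17, 16, 97], [33, 150, 97, 8, 339], [40, 152, 150, 25, 1307], [22, 164, 19, 11, 169], [44, 178, 108, 2, 132]]
```

Capsule B has not moved, so I pick it up next.

>>> apply_moves(rows=[0.01,0.022,-0.005,0,0,-3.5,0.65,0.0115,0.027,-0.03,0,0,-3.5,0.65,0,0,-0.04,0,0,0,0.65,0,0,-0.045,0,0,0,0.65,0,0,-0.035,0,0,0,0.65,0,0,-0.02,0,0,0,0.65,0,0,0,0,0,0,0.65,0,0,0,0,0,0,0.65])

```text
clock: 17.15
tcp_pos: [0.5058, -0.024, 0.0618]
ee_rot: [2.514, 1.882, -0.001]
force: [0.2, 0.4, -0.2]
opening: 0.65
grip_force: 0.0
```

>>> apply_moves(rows=[0,0,-0.007,0,0,0,0.65,0,0,-0.007,0,0,0,0.65,0,0,0,0,0,0,0,0,0,0,0,0,0,0,0,0,0,0,0,0,0,0,0,0,0,0,0,0,0,0,0,0,0,0,0,0,0,0,0,0,0,0], newtons=30)

```text
clock: 17.95
tcp_pos: [0.5056, -0.0247, 0.0473]
ee_rot: [2.515, 1.881, -0.001]
force: [-0.7, 0.2, 1.4]
opening: 0.375
grip_force: 27.2
```

>>> apply_moves(rows=[0,0,0.01,0,0,0,0,0,0,0.025,0,0,0,0,0,0,0.035,0,0,2,0,-0.005,0.02,0.035,0,0,3,0,-0.01,0.035,0.02,0,0,4,0,-0.013,0.04,0,0,0,4,0,-0.012,0.045,0,0,0,4,0,-0.012,0.045,0,0,0,3,0,0,0.03,0,0,0,0,0,0,0,0,0,0,0,0,0,0,0,0,0,0,0])

```text
clock: 19.05
tcp_pos: [0.4534, 0.1908, 0.1726]
ee_rot: [2.148, 2.291, -0.001]
force: [-0.3, 0.2, -0.8]
opening: 0.375
grip_force: 27.2
```

```bash
python3 - <<'E'
from h import *
o=robot.observe();w=robot.read_camera("wrist");cv2.imwrite("pics/w5.png",w[:,:,::-1]);p,r=o["tcp_pos"],o["ee_rot"];print(p,r,o["opening"])
c=robot.calibration("wrist");T=np.array(c["T_tool_cam"]);R=cv2.Rodrigues(r)[0]
# project dish rectification: warp plane z=.03 to a metric map, 1 mm/px, x .40-.51, y .22-.34
xs,ys=np.meshgrid(np.arange(.395,.515,.002),np.arange(.220,.345,.002));P=np.stack([xs,ys,xs*0+.03],-1).reshape(-1,3)
q=((P-p)@R-T[:3,3])@T[:3,:3];t=np.arctan2(np.hypot(q[:,0],q[:,1]),q[:,2]);a=np.arctan2(q[:,1],q[:,0])
U=(c["cx"]+c["fx"]*t*np.cos(a)).reshape(xs.shape).astype(np.float32);V=(c["cy"]+c["fy"]*t*np.sin(a)).reshape(xs.shape).astype(np.float32)
m=cv2.cvtColor(cv2.remap(w,U,V,1),cv2.COLOR_RGB2GRAY)
for i in range(0,len(m),2):print(f"{ys[i,0]:.3f}","".join(" .:-=+*#%@"[min(9,int(v)//18)] for v in m[i]))
E
```

```text
[0.453405   0.19079903 0.1726368 ] [ 2.14814576e+00  2.29060266e+00 -1.19683163e-03] 0.37498447535919105
0.220 *********##########+===+==----======#################%%%%%%%
0.224 **##*********##*=====+##%%%######%%%#*==+##################%
0.228 ***#********+===+#%**++++++++++++++++++*#%#=+###############
0.232 ***********==#%*+++++++*##%%%%%%%##*++++++++#%*#########**##
0.236 ****++*#+=+%*+++++*%%%%%%%%%%%%%%%%%%%%%#++++++#%*##########
0.240 ****##+=+%*++++#%%%%%%%%%%%%%%%%%%%%%%%%%%%#+===+*%#########
0.244 *####++%*+++*%%%%%%%%%%%%%%%%%%%%%%%%%%%%%%%%%+====*########
0.248 ####*##++++%%%%%%%%%%%%%%%%%%%%%%%%%%%%%%%%%%%%%+===+%####**
0.252 ###*%*+++#%%%%%%%%%%%%%%%%%%%%%%%%%%%%%%%%%%%%%%%#====#%##**
0.256 #**%*++=%%%%%%%%%%%%%%%%%%%%%%%%%%%%%%%%%%%%%%%%%%#====##***
0.260 ###*+==#%%%%%%%%%%%%%%%%%%%%%%%%%%%%%%%%%%%%%%%%%%%#====####
0.264 ###+==#%%%%%%%%%%%%%%%%%%%%%%%%%%%%%%%%%%%%%%%%%%%%%#--==%##
0.268 *%+===%%%%%%%%%%%%%%%%%%%%%%%%%%%%%%%%%%%%%%%%%%%%%%#+---*%#
0.272 ##===#%%%%%%%%%%%%%%%%%%%%%%%%%%%%##*#%%%%%%%%%%%%%%##---=%#
0.276 #*===#%%%%%%%%%%%%%%%%%%%#%**#++++++++%%%%%%%%%%%%%
[... 448 characters left out ...]
###*#*#==%%%%%%%%%*+=:::--%###
0.308 #####----+%%%%%%%%%%%%%%%%%##*+++**+*=+%%%%%%%%#=-::::-%####
0.312 #####%-----+##%%%%%%%%%%%%%%%%%%%%%%*=%%%%%%#+==:::::=%#####
0.316 ######%+--:--=*+%%%%%%%%%%%%%%%%%%%%%%%%%+++==-::::-########
0.320 ########%------==+++%%%%%%%%%%%%%%%%#+++++==::::::+%########
0.324 ##########%=------=*****++++++++++++++==-:::::-:+%*##****###
0.328 ##%######%%#%#---------=+*#***==++=-:::::::::=#%#####*****##
0.332 ####%%%###%%%#%%%=-------------------:::-:*%%#########*#####
0.336 #############%####%%%#+=------------+*#%%%%%##########*#####
0.340 #%################%%%####%#%%%#%##############%%%%%%%#######
0.344 %%%%#####%######################################%%%%########
```

Capsule A lies inside the dish, at y of about 0.274 to 0.312. I'll set B in the nearer half at y of about 0.256.

>>> apply_moves(rows=[0,0.025,0,0,0,0,0,0,0.03,-0.01,0,0,0,0,0,0.01,-0.03,0,0,0,0,0,0,-0.04,0,0,0,0,0,0,-0.04,0,0,0,0,0,0,-0.02,0,0,0,0,0,0,-0.009,0,0,0,0,0,0,0,0,0,0,0,0,0,0,0,0,0,0])

```text
clock: 20.0
tcp_pos: [0.4545, 0.255, 0.0242]
ee_rot: [2.151, 2.287, 0.001]
force: [-0.3, -0.0, -0.6]
opening: 0.38
grip_force: 27.2
```

>>> apply_moves(rows=[0,0,0,0,0,0,0.48,0,0,0,0,0,0,0.48,0,0,0,0,0,0,0.48,0,0,0.01,0,0,0,0.48,0,0,0.03,0,0,0,0.48,0,0,0.05,0,0,0,0.48,0,-0.03,0.05,0,0,0,0.48,0,-0.04,0.03,0,0,0,0.48,0,-0.03,0,0,0,0,0.48,0,0,0,0,0,0,0.48,0,0,0,0,0,0,0.48])

```text
clock: 21.1
tcp_pos: [0.4536, 0.1593, 0.1868]
ee_rot: [2.152, 2.287, 0.0]
force: [-0.2, 0.2, -0.8]
opening: 0.48
grip_force: 0.0
```

```bash
python3 - <<'E'
from h import *
o=robot.observe();w=robot.read_camera("wrist");p,r=o["tcp_pos"],o["ee_rot"];print(p,o["clock"])
c=robot.calibration("wrist");T=np.array(c["T_tool_cam"]);R=cv2.Rodrigues(r)[0]
xs,ys=np.meshgrid(np.arange(.39,.52,.002),np.arange(.215,.345,.002));P=np.stack([xs,ys,xs*0+.03],-1).reshape(-1,3)
q=((P-p)@R-T[:3,3])@T[:3,:3];t=np.arctan2(np.hypot(q[:,0],q[:,1]),q[:,2]);a=np.arctan2(q[:,1],q[:,0])
U=(c["cx"]+c["fx"]*t*np.cos(a)).reshape(xs.shape).astype(np.float32);V=(c["cy"]+c["fy"]*t*np.sin(a)).reshape(xs.shape).astype(np.float32)
m=cv2.cvtColor(cv2.remap(w,U,V,1),cv2.COLOR_RGB2GRAY)
for i in range(0,len(m),2):print(f"{ys[i,0]:.3f}","".join(" .:-=+*#%@"[min(9,int(v)//18)] for v in m[i]))
t0=cv2.imread("pics/t0.png");t=robot.read_camera("top")[:,:,::-1]
d=(cv2.absdiff(t0,t).max(2)>50)[90:345,130:640].astype(np.uint8);n,l,st,_=cv2.connectedComponentsWithStats(d);print([(s+[130,90,0,0,0]).tolist() for s in st[1:] if s[4]>8])
E
```

```text
[0.4535741  0.15930194 0.18681437] 21.1
0.215 #########################*==========#############################
0.219 *###################==========-==========*#######################
0.223 ###############*+=========+**#%#####**+======####################
0.227 #*###########*======+%%#**+++++++++++++*#%%*+===*################
0.231 #####**+*##*===-=%%*+++*#%%%%%%%%%%%%%%#+++++#%*==*########*#####
0.235 #####**##*+===#%*++*%%%%%%%%%%%%%%%%++*%%%%%*+++*%*+*%###########
0.239 ########==-=%*++*%%%%%%%%+++++++++++++=#%%%%%%%*+++#%############
0.243 #######=-=%#++*%%%%%%%%%+=-----------:==%%%%%%%%%*==+#%##########
0.247 ######*-##+++%%%%%%%%%%#+=++++++++++=+==%%%%%%%%%%%*==+%#####*###
0.251 #####*=%*++#%%%%%%%%%%%*+***********+*==%%%%%%%%%%%%#===#####**##
0.255 ####*=%++=%%%%%%%%%%%%%#*###########=*==%%%%%%%%%%%%%#===*%#####*
0.259 #####%*+=#%%%%%%%%%%%%%%*###########+*==%%%%%%%%%%%%%%#===*######
0.263 ####%*+=*%%%%%%%%%%%%%%%############*+-+%%%%%%%%%%%%%%%*===%#####
0.267 ###*%++=%%%%%%%%%%%%%%%%%#***********+=#%%%%%%%%%%%%%%%#=-=+%####
0.271 ####*==+%%%%%%%%%%%%%%%%%%%%%%%%%#*+*+=+#%%%%%
[... 1065 characters left out ...]
---------------*%%%%%%%%##%%%%%###
0.335 ###%%##%%%%####%%#%%%%*=-----------------+%%%%%%%%%%##%%##%%%%%%%
0.339 %#%%%%#########%%%%%%%%%##%%%%%%##%%%%%%#%######%%%%%%%%%%#%##%%%
0.343 %%%%%%%%%#%%%###%###%%#####%###%##########%###%##%%%%%%###%%%##%%
[[193, 244, 42, 101, 2248], [148, 251, 16, 40, 138], [147, 265, 5, 51, 62], [392, 269, 13, 15, 63], [172, 270, 8, 7, 27], [159, 272, 6, 4, 10], [378, 273, 18, 13, 51], [181, 274, 16, 35, 192], [259, 279, 71, 66, 1704], [407, 280, 8, 7, 18], [163, 287, 16, 11, 69], [275, 289, 6, 10, 39], [383, 289, 12, 2, 15], [282, 290, 9, 11, 62], [291, 290, 8, 12, 72], [300, 290, 8, 14, 74], [309, 291, 8, 15, 66], [153, 292, 4, 17, 39], [139, 341, 64, 4, 182]]
```

Both capsules are in the dish, the bystanders show no change, and the robot is clear of everything.

```bash
python3 -c "
from rig import robot
print(robot.sign_off())"
```

```text
the job is handed in; nothing more can be done
None
```

The job is handed in at about 21 s of the 72 s allowed: the sugar lumps are in the pan, the empty scoop stands upright on the counter, both capsules are in the dish, and the mug, tin and sugar dispenser showed no change in the last camera check.

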